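Press the coin bank's sprung plate home

ROBOT

A 6-joint arm with a two-finger parallel gripper is mounted at the origin on the work surface. World frame = base frame: x ahead of the robot, y to its left, z up, the work surface at z = 0. Lengths are in m, angles in rad, forces in N, time in s.
With the tool pointing down it reaches from about 0.3 to 0.775 m from the base axis. Payload 14.6 kg.
Tool frame: the origin (TCP) lies midway between the tips of the shut fingers; the grasp point (between the pads) lies 19 mm behind it (ctrl.pinch_z is the distance from the TCP to the grasp point, in m); z points along the fingers, y is the line along which they close (so a half turn about z gives the same grasp; the last joint's range is limited). The gripper opens to 94 mm and grips with 3 to 60 N. Pads are 16 mm wide; open, the fingers measure 119 mm over their backs; the gripper's body (75 mm by 177 mm) begins 78 mm behind the grasp point.
Start: joints at [-1.313, 0.3, 1.521, -0, 1.321, -0.067], TCP at [0.176, -0.521, 0.205] pointing down, gripper open.
Joint ranges: [-3.03, 3.03], [-0.79, 2.21], [0.23, 2.52], [-1.04, 4.18], [0, 3.07], [-2.55, 2.55]. Speed limits (rad/s): [2.22, 2.22, 2.57, 3.14, 3.14, 3.14].

INTERFACE

Orientations are given as [roll, pitch, yaw] about the fixed x, y, z axes, in that order (R = Rz(yaw) Ry(pitch) Rx(roll)).
In Python, from station import ctrl gives the robot as it stands.
- The arm moves only by the tool jog_arm, never from a script. Its argument "motion" is a list of rows, each a list of 7 numbers: the shift along the tool's x, y, z in m, then the turn, a rotation vector about the tool's x, y, z in rad, then the opening, from -1 (shut) to 1 (fully open). In form: [[tx, ty, tz, rx, ry, rz, gripper], ...]. A call has 1 to 5 rows; each row shifts and turns the commanded pose from where the row before left it, along the tool's axes as they then stand; what a row does not reach is not made up. A row lasts 1/10 s, in which the tool goes at most 50 mm and 8.59 degrees, less where a joint would pass 70% of its speed; a pose out of reach is approached as far as the arm can. A call is refused whole if a number of a shift passes 0.05 or a number of a turn 0.15, either way. A call with a gripper value outside its range is refused whole. The fingers move at their own pace and stop on an object; "squeeze" is the grip in N (left out, the last holds). Time passes only in rows, so rows that do not move let the fingers close. It gives the time, the measured TCP pose, the force, the opening and the grip force at its end, in the units of the state.
- ctrl.get_obs(): the state, without advancing time (a new reading comes with each control period).
- ctrl.camera(name): name is "scene" or "top" or "wrist"; returns the picture (400x640x3 uint8, red, green, blue); there is no depth.
- ctrl.camera_model(name): a dict with "intrinsics" (3x3 intrinsics, pixels), "rvec" (rotation vector, rad) and "tvec" (3), from world to camera coordinates, as OpenCV has them. Camera axes: x right, y down, z forward; pixel columns grow to the right and rows downward; lengths in m; the calibration is good to about 2 mm. The wrist camera is an equidistant fisheye: a pixel r from the principal point sees the ray r / f radians off the axis. A picture is of the moment at which its call begins: read the wrist's pose just before it. camera_model takes no time and is no camera call; for the wrist camera it gives the pose at the moment of the call.
- ctrl.hand_in(): hands the job in; it is judged then, once.
The state is a dict: "time_s": time; "qpos": joint angles; "joint_vel": joint speeds; "tau": joint torques, N m; "ee_pos": TCP position; "eef_rot": TCP orientation; "force": force on the tool from outside, world axes, zero at the start; "moment": the same for the moment, N m; "grip_width": finger opening in m; "grip_force": force on a finger pad.
Only numpy, scipy, OpenCV 4.12 (cv2) and the standard library are available. Lean on these libraries where they do the work, as an engineer would, in place of code of your own. Each camera call takes 0.05 s, during which the arm holds its last target. There are 200 camera calls.

TASK

Reset the catch of the steel coin bank: take the flat-footed wooden tamper by its upright handle and with its foot press the round sprung plate in the top of the bank squarely and level down until it bottoms out, and hold it there for half a second. Then lift off so that the plate springs back up, and stand the tamper upright in the middle of the round cork coaster. Leave the wooden darning mushroom standing where it is.

Things in the scene. Friction and masses are not known exactly. Their poses are not given: they have to be found in the camera images.
- tamper: Loose turned light-wood tamper standing upright, 100 mm tall, about 0.18 kg: flat round foot 50 mm diameter and 20 mm thick at the bottom, a waist, then a plain round handle 30 mm diameter from 45 to 100 mm above the foot's face. Origin: centre of the foot's flat underside; z points up along the handle. May be gripped at any yaw.
- coin_plate: Round flat aluminium plate, 72 mm across, in a 76 mm round well in the top of the fixed steel coin bank (box 140 x 112 mm, 90 mm high). Origin: centre of its upper face; z its normal, up. At rest z = 0.086 m, 4 mm below the bank's top; travels 16 mm straight down to a stop (z = 0.070) against a spring, 3.5 N at first, 9 N at the stop; springs back. Pressed crookedly it rocks up to 14 degrees.
- coaster: Round cork coaster fixed to the shelf, 110 mm diameter, 6 mm thick. Origin: centre of its underside, on the shelf (z = 0); its top is at z = 0.006 m.
- mushroom: Loose light-wood darning mushroom, 94 mm tall, standing on the end of its 24 mm thick stem (foot 42 mm diameter) with a domed cap 68 mm diameter on top; not to be used or disturbed. Origin: centre of its underside; z up.
There are look-alikes about, which are no part of the job. What is meant by the coaster is not yellow, and is the smaller of those in its own colour.

How it is judged:
By the outcome, as a careful person would: the job done as asked, in the order asked, and still so for the second after the job is handed in, with the robot touching nothing.
It also fails if it takes over 54 s, if anything falls off the work surface, if the arm or the gripper's body presses on something with over 40 N, if the wrist force passes 120 N, or if a joint passes its speed limit or range.

## Working session

There is one attempt and no reset: what is moved stays moved. The work goes in short steps, Python scripts to look and compute and a tool call to move; the robot and the scene stay as the last step left them, time stands still between calls to the robot, and variables do not carry over. Pictures are saved under pics/ and viewed, at most 10 in all, crops included, and the job is handed in when it is done.

Besides the shell and the picture viewer there is one more tool, called after "Call:" as name([rows], argument=value, ...), one row to a line, values as JSON. jog_arm: Moves the arm, as the interface text tells. Its arguments: {"type":"object","properties":{"motion":{"type":"array"},"squeeze":{"type":"number"}},"required":["motion"]}

```bash
mkdir -p pics; cat > h.py <<'E'
import sys; sys.path.insert(0,'.')
import numpy as np, cv2
from station import ctrl
def snap(n,f):
    m=ctrl.camera_model(n); im=ctrl.camera(n); cv2.imwrite(f'pics/{f}.png',im[:,:,::-1]); np.savez(f'pics/{f}.npz',im=im,K=np.array(m['intrinsics']),r=np.array(m['rvec']),t=np.array(m['tvec'])); return im
def ray(f,uv,fish=False):
    d=np.load(f'pics/{f}.npz'); K=d['K']; R=cv2.Rodrigues(d['r'])[0]; t=d['t'].ravel()
    x=(uv[0]-K[0,2])/K[0,0]; y=(uv[1]-K[1,2])/K[1,1]
    if fish:
        th=np.hypot(x,y); s=np.sinc(th/np.pi); v=np.array([x*s,y*s,np.cos(th)])
    else: v=np.array([x,y,1.])
    v=R.T@v; return -R.T@t, v/np.linalg.norm(v)
def atz(f,uv,z,fish=False):
    c,v=ray(f,uv,fish); return c+v*(z-c[2])/v[2]
def tri(*a):
    A=np.zeros((3,3));b=np.zeros(3);L=[]
    for x in a:
        c,v=ray(*x);P=np.eye(3)-np.outer(v,v);A+=P;b+=P@c;L.append((c,v))
    p=np.linalg.solve(A,b); return p,[np.linalg.norm(np.cross(p-c,v)) for c,v in L]
E
python3 - <<'E'
from h import *
a=snap('scene','s0');b=snap('top','t0')
o=ctrl.get_obs();print(o['time_s'],o['eef_rot'],o['grip_width'],ctrl.pinch_z)
for n in('scene','top'):
    d=np.load(f"pics/{n[0]}0.npz");R=cv2.Rodrigues(d['r'])[0];print(n,-R.T@d['t'].ravel(),R[2],d['K'][0,0])
E
```

```text
0.1 [-3.14061097e+00 -8.18637105e-05  3.24730774e-01] 0.09411175111004053 0.0188
scene [ 1.14496583 -0.12151709  1.10427102] [-0.55157633  0.08808215 -0.82946072] 462.51499470009065
top [ 0.3476478  -0.01009359  1.45678314] [ 0.09506134 -0.01875627 -0.9952947 ] 476.63544011381015
```

View pics/s0.png

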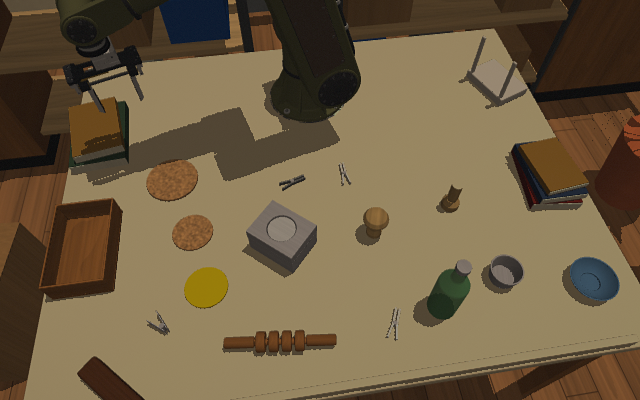

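View pics/t0.png

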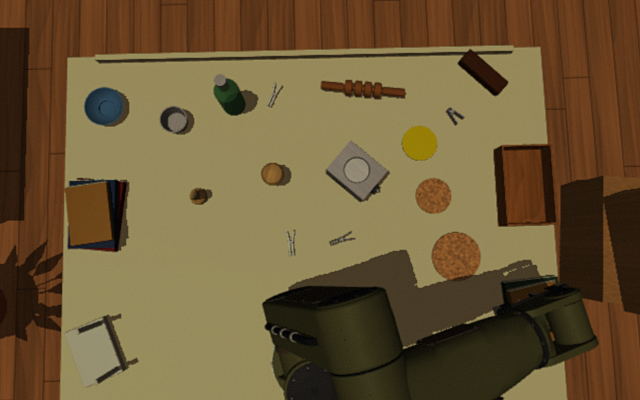

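The scene view shows these objects:
- **Tamper:** (451,198), top view (199,196). The one thing it could be mistaken for is the mushroom at (376,220), top (273,174), or the bottle at (448,292), which is green. 
- **Coaster:** the candidates are small cork (192,232), large cork (172,180) and yellow (206,287). I choose the small cork one, top view (433,195). 
- **Plate:** (282,229), top view (357,170).

Next is a close crop to check these.

```bash
python3 - <<'E'
from h import *
s=np.load('pics/s0.npz')['im'];t=np.load('pics/t0.npz')['im']
c=lambda im,x,y,w,h,k:cv2.resize(im[y:y+h,x:x+w],None,fx=k,fy=k,interpolation=cv2.INTER_CUBIC)
A=np.hstack([c(s,425,170,50,50,6),c(t,175,170,50,50,6)])
B=np.hstack([c(s,240,195,100,100,3),c(t,310,130,100,100,3)])
cv2.imwrite('pics/c1.png',np.vstack([A,B])[:,:,::-1])
def ell(im,x,y,w,h):
    hsv=cv2.cvtColor(im[y:y+h,x:x+w],cv2.COLOR_RGB2HSV);m=((hsv[:,:,1]>105)&(hsv[:,:,0]<17)).astype('u1')*255
    m=cv2.morphologyEx(m,cv2.MORPH_CLOSE,np.ones((5,5)))
    k=max(cv2.findContours(m,0,2)[0],key=cv2.contourArea);e=cv2.fitEllipse(cv2.convexHull(k));return (e[0][0]+x,e[0][1]+y),e[1]
a=ell(s,165,208,55,48);b=ell(t,410,172,46,46);print(a,b)
print('coaster',tri(('s0',a[0]),('t0',b[0])),atz('s0',a[0],.006),atz('t0',b[0],.006))
print('plate',tri(('s0',(282,229)),('t0',(357,170))))
E
```

```text
((192.1456298828125, 232.2902374267578), (34.26726531982422, 41.944664001464844)) ((433.08239936828613, 195.43216514587402), (34.157840728759766, 35.31437683105469))
coaster (array([ 0.47905028, -0.38118549,  0.00212529]), [np.float64(0.001586816032265079), np.float64(0.0015868160322650888)]) [ 0.48167459 -0.37864964  0.006     ] [ 0.47868653 -0.38182996  0.006     ]
plate (array([ 0.55280732, -0.1395869 ,  0.08348281]), [np.float64(0.0038555265010402676), np.float64(0.0038555265010402746)])
```

View pics/c1.png

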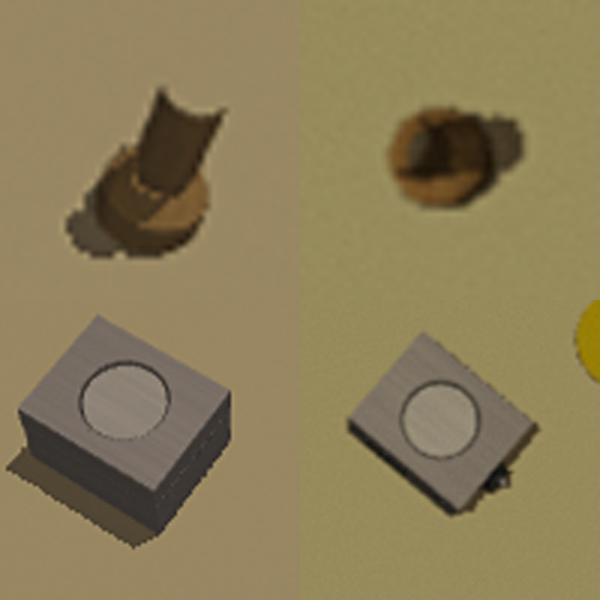

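The crop shows the tamper upright. Its foot disc is at about (450.3,203.5) in scene and (199.2,196) in top. The plate is centred at scene (281.7,228.3) and top (356.7,170.0), and the bank is at an angle.

```bash
python3 - <<'E'
from h import *
np.set_printoptions(precision=4,suppress=True)
print('tamper foot',tri(('s0',(450.3,203.)),('t0',(199.2,196))),atz('s0',(450.3,203.),.012),atz('t0',(199.2,196),.012))
print('plate',tri(('s0',(281.7,228.3)),('t0',(356.7,170))),atz('s0',(281.7,228.3),.086),atz('t0',(356.7,170),.086))
print('mush',atz('s0',(376,216),.085),atz('t0',(273,174),.085))
print('bottle top',tri(('s0',(463,267)),('t0',(220,79))))
for p in [(356+ -30,172),(356,142),(389,170),(358,200)]:print(atz('t0',p,.09))
o=ctrl.get_obs();print(o['ee_pos'],o['force'],cv2.Rodrigues(ctrl.camera_model('wrist')['rvec'])[0][2])
E
```

```text
tamper foot (array([0.4982, 0.3367, 0.0092]), [np.float64(0.004371711022643426), np.float64(0.004371711022643522)]) [0.5003 0.3401 0.012 ] [0.4968 0.3317 0.012 ]
plate (array([ 0.5523, -0.1393,  0.0861]), [np.float64(0.0030330659434554554), np.float64(0.003033065943455477)]) [ 0.5527 -0.1363  0.086 ] [ 0.5521 -0.1423  0.086 ]
mush [0.5528 0.1076 0.085 ] [0.5472 0.101  0.085 ]
bottle top (array([0.784 , 0.2253, 0.2285]), [np.float64(0.0013459299861870253), np.float64(0.0013459299861871118)])
[ 0.5481 -0.0527  0.09  ]
[ 0.6339 -0.143   0.09  ]
[ 0.5489 -0.2358  0.09  ]
[ 0.4641 -0.1424  0.09  ]
[ 0.1755 -0.521   0.205 ] [ 0.4983 -0.2419 -0.1234] [-0.2237 -0.0739 -0.9719]
```

Call:
jog_arm([
  [0,0,0,0,0,0.15,1],
  [0,0,0,0,0,0.15,1],
  [0,0,0,0,0,0.025,1],
  [0.016,-0.043,0,0,0,0,1],
  [0.016,-0.043,0,0,0,0,1],
])

```text
time_s: 0.6
ee_pos: [0.2074, -0.4341, 0.2046]
eef_rot: [-3.14, 0.0, 0.002]
force: [0.3, -0.1, 0.5]
grip_width: 0.0942
grip_force: 0.0
```

Call:
jog_arm([
  [0.016,-0.043,0,0,0,0,1],
  [0.016,-0.043,0,0,0,0,1],
  [0.016,-0.043,0,0,0,0,1],
  [0.016,-0.043,0,0,0,0,1],
  [0.016,-0.043,0,0,0,0,1],
])

```text
time_s: 1.1
ee_pos: [0.2877, -0.2185, 0.2054]
eef_rot: [3.141, -0.0, 0.003]
force: [1.3, -0.3, 0.0]
grip_width: 0.094
grip_force: 0.0
```

Call:
jog_arm([
  [0.016,-0.043,0,0,0,0,1],
  [0.016,-0.043,0,0,0,0,1],
  [0.016,-0.043,0,0,0,0,1],
  [0.016,-0.043,0,0,0,0,1],
  [0.016,-0.043,0,0,0,0,1],
])

```text
time_s: 1.6
ee_pos: [0.3678, -0.0033, 0.2057]
eef_rot: [3.141, -0.001, 0.004]
force: [1.0, -0.8, 0.5]
grip_width: 0.0937
grip_force: 0.0
```

Call:
jog_arm([
  [0.016,-0.043,0,0,0,0,1],
  [0.016,-0.043,0,0,0,0,1],
  [0.016,-0.043,0,0,0,0,1],
  [0.016,-0.043,0,0,0,0,1],
  [0.016,-0.043,0,0,0,0,1],
])

```text
time_s: 2.1
ee_pos: [0.4478, 0.2118, 0.2053]
eef_rot: [3.142, -0.0, 0.004]
force: [0.3, -0.8, 0.5]
grip_width: 0.0941
grip_force: 0.0
```

Call:
jog_arm([
  [0,0,0,0,0,0,1],
  [0,0,0,0,0,0,1],
])

```text
time_s: 2.3
ee_pos: [0.4473, 0.21, 0.2048]
eef_rot: [3.141, 0.001, 0.004]
force: [-0.1, 0.4, -0.1]
grip_width: 0.0938
grip_force: 0.0
```

```bash
python3 - <<'E'
from h import *
np.set_printoptions(precision=4,suppress=True)
snap('wrist','w1');d=np.load('pics/w1.npz');R=cv2.Rodrigues(d['r'])[0];t=d['t'].ravel();print(d['K'],-R.T@t,R)
print(ctrl.get_obs()['ee_pos'])
E
```

```text
[[309.7069   0.     323.2868]
 [  0.     309.7069 198.1404]
 [  0.       0.       1.    ]] [0.5155 0.2099 0.3839] [[ 0.0049 -1.      0.0002]
 [-0.9715 -0.0048  0.237 ]
 [-0.237  -0.0013 -0.9715]]
[0.4473 0.2092 0.2051]
```

View pics/w1.png

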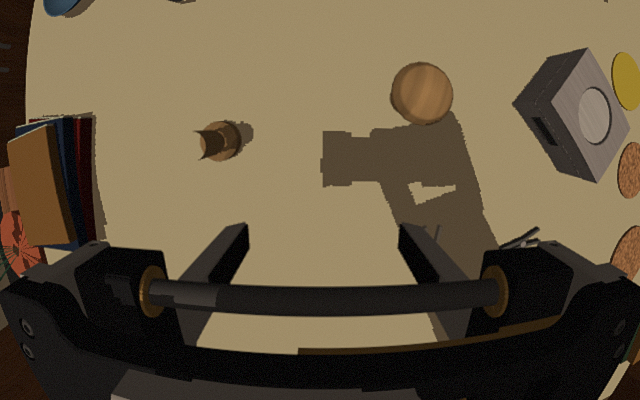

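The wrist view shows the tamper foot at about (222,141), with the handle leaning left to about (197,143) through perspective. The mushroom cap is at (422,93) and the plate at (594,115).

```bash
python3 - <<'E'
from h import *
np.set_printoptions(precision=4,suppress=True)
print(atz('w1',(222,141),.012,True),atz('w1',(197,144),.1,True),atz('w1',(422,93),.088,True),atz('w1',(594.5,115),.086,True))
im=np.load('pics/w1.npz')['im'][110:175,180:265]
g=cv2.resize(im,None,fx=7,fy=7,interpolation=cv2.INTER_CUBIC).astype(float)
g=np.clip((g-g.mean((0,1)))*2+128,0,255)
cv2.imwrite('pics/c2.png',g[:,:,::-1])
E
```

```text
[0.497  0.3353 0.012 ] [0.4995 0.3319 0.1   ] [0.5492 0.1138 0.088 ] [ 0.5548 -0.1393  0.086 ][ WARN:0@0.324] global loadsave.cpp:1063 imwrite_ Unsupported depth image for selected encoder is fallbacked to CV_8U.
```

View pics/c2.png

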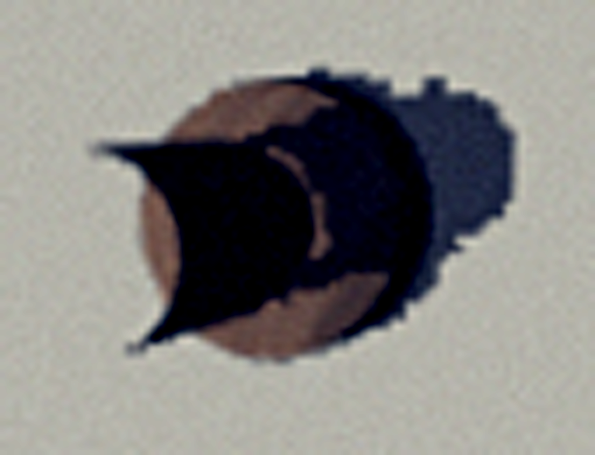

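Three views agree on the tamper at about (0.4975, 0.335) and the plate at about (0.553, -0.139). I'll grasp the tamper now.

Call:
jog_arm([
  [0.0165,-0.042,0,0,0,0,1],
  [0.0165,-0.042,0,0,0,0,1],
  [0.017,-0.0415,0,0,0,0,1],
  [0,0,0.03,0,0,0,1],
  [0,0,0.03,0,0,0,1],
])

```text
time_s: 2.85
ee_pos: [0.4982, 0.3347, 0.1451]
eef_rot: [-3.141, -0.001, 0.001]
force: [0.5, -0.0, -0.7]
grip_width: 0.0937
grip_force: 0.0
```

Call:
jog_arm([
  [0,0,0.03,0,0,0,1],
  [0,0,0.025,0,0,0,1],
  [0,0,0.02,0,0,0,1],
  [0,0,0.015,0,0,0,1],
  [0,0,0,0,0,0,1],
])

```text
time_s: 3.35
ee_pos: [0.4972, 0.3338, 0.054]
eef_rot: [3.14, 0.002, -0.001]
force: [1.1, 0.1, 0.7]
grip_width: 0.0938
grip_force: 0.0
```

```bash
python3 - <<'E'
from h import *
snap('wrist','w2');o=ctrl.get_obs();print(o['time_s'],o['ee_pos'],o['eef_rot'],o['force'])
E
```

```text
3.4 [0.49776969 0.33437188 0.05548036] [ 3.14117308e+00  6.23546353e-04 -5.78647708e-04] [-0.23493212  0.57326975  0.46451593]
```

View pics/w2.png

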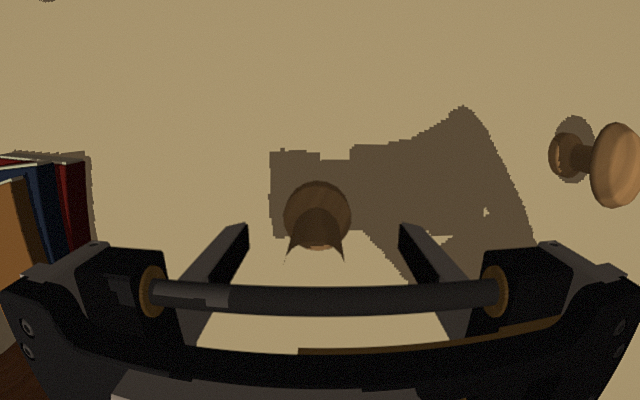

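The tamper stands between the fingers. The foot is centred at about (318,216), the finger midline is at about column 323, and the mushroom at (600,160) is clear. I'll close and lift slightly.

```bash
python3 - <<'E'
from h import *
print(atz('w2',(318,216),.014,True),atz('w2',(315,260),.1,True))
E
```

```text
[0.49828127 0.3372349  0.014     ] [0.50290149 0.33732015 0.1       ]
```

Call:
jog_arm([
  [0,0,0,0,0,0,0],
  [0,0,0,0,0,0,-1],
  [0,0,0,0,0,0,-1],
  [0,0,0,0,0,0,-1],
  [0,0,0,0,0,0,-1],
], squeeze=30)

```text
time_s: 3.9
ee_pos: [0.4977, 0.3352, 0.0557]
eef_rot: [-3.141, -0.0, -0.0]
force: [-0.2, 0.1, 0.1]
grip_width: 0.0572
grip_force: 0.0
```

Call:
jog_arm([
  [0,0,0,0,0,0,-1],
  [0,0,0,0,0,0,-1],
  [0,0,0,0,0,0,-1],
])

```text
time_s: 4.2
ee_pos: [0.4977, 0.3353, 0.0555]
eef_rot: [-3.141, -0.0, -0.0]
force: [0.5, 1.6, 1.6]
grip_width: 0.0335
grip_force: 0.7
```

Call:
jog_arm([
  [0,0,0,0,0,0,-1],
  [0,0,0,0,0,0,-1],
  [0,0,0,0,0,0,-1],
  [0,0,0,0,0,0,-1],
])

```text
time_s: 4.6
ee_pos: [0.4976, 0.3352, 0.0554]
eef_rot: [3.142, 0.0, -0.0]
force: [-0.4, -0.0, -1.7]
grip_width: 0.0293
grip_force: 30.0
```

Call:
jog_arm([
  [0,0,-0.015,0,0,0,-1],
  [0,0,-0.03,0,0,0,-1],
  [0,0,-0.03,0,0,0,-1],
  [0,0,-0.03,0,0,0,-1],
  [0,0,-0.03,0,0,0,-1],
])

```text
time_s: 5.1
ee_pos: [0.4976, 0.3351, 0.1929]
eef_rot: [-3.141, -0.001, -0.0]
force: [0.4, 0.3, -1.7]
grip_width: 0.0295
grip_force: 30.0
```

Call:
jog_arm([
  [0.0045,0.025,0,0,0,0,-1],
  [0.0045,0.035,0,0,0,0,-1],
  [0.0045,0.04,0,0,0,0,-1],
  [0.0045,0.04,0,0,0,0,-1],
  [0.0045,0.04,0,0,0,0,-1],
])

```text
time_s: 5.6
ee_pos: [0.5201, 0.1537, 0.1916]
eef_rot: [-3.141, -0.001, 0.0]
force: [-0.2, -0.0, -1.0]
grip_width: 0.0294
grip_force: 30.0
```

Call:
jog_arm([
  [0.0045,0.04,0,0,0,0,-1],
  [0.0045,0.04,0,0,0,0,-1],
  [0.0045,0.04,0,0,0,0,-1],
  [0.0045,0.04,0,0,0,0,-1],
  [0.0045,0.04,0,0,0,0,-1],
])

```text
time_s: 6.1
ee_pos: [0.5425, -0.0465, 0.1917]
eef_rot: [3.141, -0.001, -0.0]
force: [0.6, 0.2, -0.6]
grip_width: 0.0295
grip_force: 30.0
```

Call:
jog_arm([
  [0.0045,0.035,0,0,0,0,-1],
  [0.004,0.03,0,0,0,0,-1],
  [0.002,0.015,0,0,0,0,-1],
  [0,0,0,0,0,0,-1],
  [0,0,0,0,0,0,-1],
])

```text
time_s: 6.6
ee_pos: [0.553, -0.1241, 0.1908]
eef_rot: [-3.141, -0.0, -0.0]
force: [-0.1, -0.2, -1.9]
grip_width: 0.0297
grip_force: 30.0
```

```bash
python3 - <<'E'
from h import *
im=snap('wrist','w3');o=ctrl.get_obs();print(o['time_s'],o['ee_pos'],o['eef_rot'],o['force'],o['grip_width'],o['grip_force'])
s=snap('scene','s3');t=snap('top','t3')
c=lambda im,x,y,w,h,k:cv2.resize(im[y:y+h,x:x+w],None,fx=k,fy=k,interpolation=cv2.INTER_CUBIC)
cv2.imwrite('pics/c3.png',np.vstack([c(im,160,90,320,180,2.5),np.hstack([c(s,230,150,100,50,4)*0+c(s,230,180,100,50,4),c(s,230,225,100,50,4)])])[:,:,::-1])
E
```

```text
6.65 [ 0.55304784 -0.12375696  0.19074913] [-3.14139677e+00 -7.92414643e-05  5.62425671e-04] [-0.27947943  0.26519204 -0.94545065] 0.02968035201822538 29.999556094408035
```

View pics/c3.png

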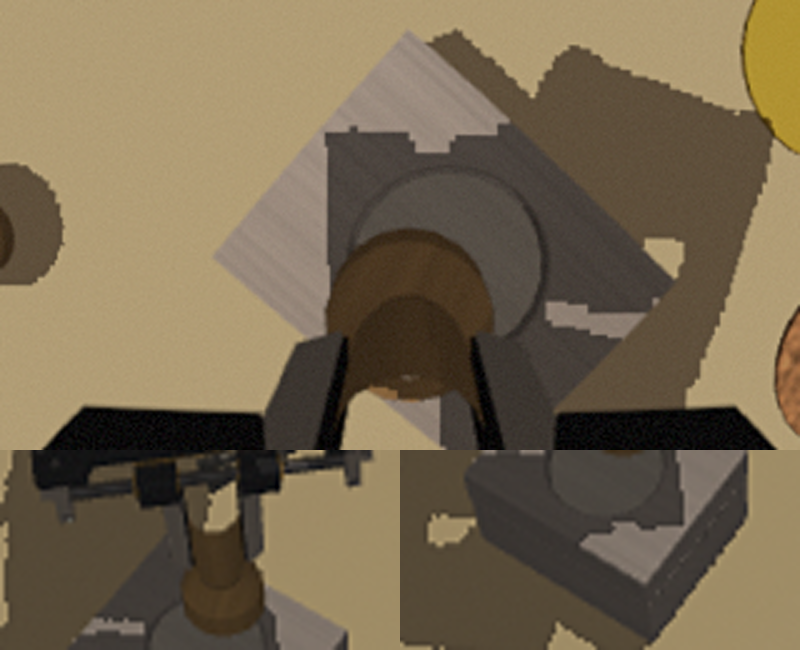

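The crop shows the tamper held upright over the bank, with its foot spanning columns 327–494 of the crop. The well rim shows at left 350, right 547 and top 167 (crop pixels, 2.5x from (160,90)), so the plate centre is to the right of the foot. I'll fit the rim circle next.

```bash
python3 - <<'E'
from h import *
from scipy.optimize import least_squares
np.set_printoptions(precision=4,suppress=True)
f=lambda p:(p[0]/2.5+160,p[1]/2.5+90)
P=np.array([atz('w3',f(p),.09,True)[:2] for p in [(349,243),(547,255),(447,167),(497,339),(365,208),(530,210),(400,178),(533,297)]])
r=least_squares(lambda q:np.hypot(*(P-q[:2]).T)-q[2],[.553,-.14,.038]);print(r.x,r.fun)
r=least_squares(lambda q:np.hypot(*(P-q[:2]).T)-.038,[.553,-.14]);print(r.x,r.fun)
for p,z in [((327,315),.145),((494,315),.145),((409,229),.135)]:print(atz('w3',f(p),z,True))
E
```

```text
[ 0.5561 -0.1388  0.0363] [ 0.0006  0.0014 -0.0007 -0.0004  0.0001  0.0002 -0.0004 -0.0008]
[ 0.5546 -0.138 ] [-0.0015  0.0007 -0.0009 -0.0028 -0.0014  0.     -0.0011 -0.0022]
[ 0.5524 -0.0998  0.145 ]
[ 0.5524 -0.1507  0.145 ]
[ 0.5771 -0.1247  0.135 ]
```

Call:
jog_arm([
  [0.002,0.0145,0,0,0,0,-1],
  [0,0,0.02,0,0,0,-1],
  [0,0,0.018,0,0,0,-1],
  [0,0,0.007,0,0,0,-1],
  [0,0,0,0,0,0,-1],
], squeeze=45)

```text
time_s: 7.25
ee_pos: [0.5549, -0.1395, 0.1448]
eef_rot: [-3.141, 0.001, -0.0]
force: [-0.2, 0.1, -0.9]
grip_width: 0.0291
grip_force: 45.0
```

Call:
jog_arm([
  [0,0,0.003,0,0,0,-1],
  [0,0,0.003,0,0,0,-1],
  [0,0,0.003,0,0,0,-1],
  [0,0,0.003,0,0,0,-1],
  [0,0,0,0,0,0,-1],
])

```text
time_s: 7.75
ee_pos: [0.5554, -0.1395, 0.1337]
eef_rot: [3.141, -0.001, -0.0]
force: [2.4, -0.8, 3.8]
grip_width: 0.0296
grip_force: 45.0
```

Call:
jog_arm([
  [0,0,0.002,0,0,0,-1],
  [0,0,0.002,0,0,0,-1],
  [0,0,0.002,0,0,0,-1],
  [0,0,0,0,0,0,-1],
])

```text
time_s: 8.15
ee_pos: [0.5554, -0.1395, 0.1276]
eef_rot: [3.141, -0.001, -0.0]
force: [2.0, -0.9, 5.7]
grip_width: 0.0295
grip_force: 45.0
```

Call:
jog_arm([
  [0,0,0.001,0,0,0,-1],
  [0,0,0.001,0,0,0,-1],
  [0,0,0.0005,0,0,0,-1],
  [0,0,0,0,0,0,-1],
])

```text
time_s: 8.55
ee_pos: [0.5555, -0.1395, 0.1253]
eef_rot: [3.141, -0.001, -0.0]
force: [1.6, -1.9, 6.1]
grip_width: 0.0297
grip_force: 45.0
```

```bash
python3 - <<'E'
from h import *
o=ctrl.get_obs();print(o['ee_pos'],o['force'],o['moment'],o['eef_rot'])
E
```

```text
[ 0.55546333 -0.13947367  0.1253439 ] [ 1.58082318 -1.88498268  6.08155337] [-0.24138373 -0.38446163  0.01851579] [ 3.14114818e+00 -1.19015629e-03 -1.93624054e-04]
```

Call:
jog_arm([
  [0,0,0.001,0,0,0,-1],
  [0,0,0,0,0,0,-1],
])

```text
time_s: 8.75
ee_pos: [0.5556, -0.1395, 0.1251]
eef_rot: [3.141, -0.002, -0.0]
force: [-0.8, -0.3, 12.0]
grip_width: 0.0292
grip_force: 45.0
```

Call:
jog_arm([
  [0,0,0.001,0,0,0,-1],
  [0,0,0,0,0,0,-1],
])

```text
time_s: 8.95
ee_pos: [0.5559, -0.1395, 0.1249]
eef_rot: [3.141, -0.003, -0.0]
force: [-1.6, 1.2, 20.9]
grip_width: 0.0292
grip_force: 45.0
```

It has bottomed out: the force is rising steeply, and TCP 0.125 matches the expected 0.1255. I'll hold here and check that it is level.

Call:
jog_arm([
  [0,0,0,0,0,0,-1],
  [0,0,0,0,0,0,-1],
  [0,0,0,0,0,0,-1],
  [0,0,0,0,0,0,-1],
  [0,0,0,0,0,0,-1],
])

```text
time_s: 9.45
ee_pos: [0.5559, -0.1395, 0.125]
eef_rot: [3.141, -0.003, -0.0]
force: [-2.1, -0.5, 20.4]
grip_width: 0.0295
grip_force: 45.0
```

Call:
jog_arm([
  [0,0,0,0,0,0,-1],
  [0,0,0,0,0,0,-1],
  [0,0,0,0,0,0,-1],
  [0,0,0,0,0,0,-1],
])

```text
time_s: 9.85
ee_pos: [0.5559, -0.1395, 0.1249]
eef_rot: [3.141, -0.003, -0.0]
force: [-2.4, -0.3, 20.1]
grip_width: 0.0291
grip_force: 45.0
```

```bash
python3 - <<'E'
from h import *
w=snap('wrist','w4');s=snap('scene','s4')
c=lambda im,x,y,w,h,k:cv2.resize(im[y:y+h,x:x+w],None,fx=k,fy=k,interpolation=cv2.INTER_CUBIC)
cv2.imwrite('pics/c4.png',np.hstack([c(w,250,120,150,150,2.6667),c(s,240,180,80,80,5)])[:,:,::-1])
E
```

```text
(no output)
```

View pics/c4.png

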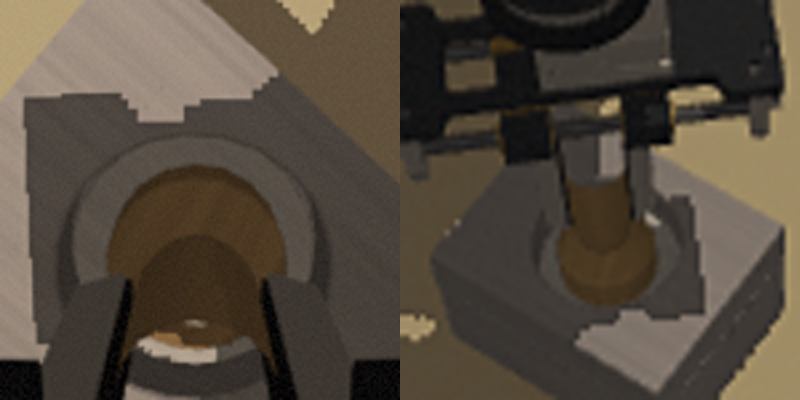

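The tamper foot is centred in the well, with the plate down, level and evenly inset. I'll lift off and move above the small cork coaster.

Call:
jog_arm([
  [0,0,-0.004,0,0,0,-1],
  [0,0,-0.006,0,0,0,-1],
  [0,0,-0.008,0,0,0,-1],
  [0,0,-0.02,0,0,0,-1],
  [0,0,-0.035,0,0,0,-1],
])

```text
time_s: 10.45
ee_pos: [0.5536, -0.1387, 0.1942]
eef_rot: [-3.139, 0.006, -0.0]
force: [1.1, -0.8, -1.7]
grip_width: 0.0296
grip_force: 45.0
```

Call:
jog_arm([
  [-0.01,0.03,0,0,0,0,-1],
  [-0.012,0.04,0,0,0,0,-1],
  [-0.012,0.04,0,0,0,0,-1],
  [-0.012,0.04,0,0,0,0,-1],
  [-0.012,0.04,0,0,0,0,-1],
])

```text
time_s: 10.95
ee_pos: [0.4959, -0.3303, 0.1954]
eef_rot: [-3.14, 0.002, 0.0]
force: [-0.1, -0.2, -2.3]
grip_width: 0.0295
grip_force: 45.0
```

Call:
jog_arm([
  [-0.01,0.03,0,0,0,0,-1],
  [-0.007,0.02,0,0,0,0,-1],
  [0,0,0.03,0,0,0,-1],
  [0,0,0.03,0,0,0,-1],
  [0,0,0,0,0,0,-1],
])

```text
time_s: 11.45
ee_pos: [0.4781, -0.3777, 0.1314]
eef_rot: [-3.136, 0.007, -0.0]
force: [0.2, -0.0, -1.1]
grip_width: 0.0296
grip_force: 45.0
```

```bash
python3 - <<'E'
from h import *
w=snap('wrist','w5');s=snap('scene','s5');o=ctrl.get_obs();print(o['time_s'],o['ee_pos'],o['eef_rot'],o['force'])
c=lambda im,x,y,w,h,k:cv2.resize(im[y:y+h,x:x+w],None,fx=k,fy=k,interpolation=cv2.INTER_CUBIC)
cv2.imwrite('pics/c5.png',np.vstack([c(w,160,90,320,160,2.5),np.hstack([c(s,240,190,80,40,5),c(s,152,190,80,40,5)])])[:,:,::-1])
E
```

```text
11.55 [ 0.47995887 -0.37905105  0.13626981] [-3.14059413e+00  9.54980847e-04 -4.73551847e-05] [ 1.41336268  0.12235816 -1.37156337]
```

View pics/c5.png

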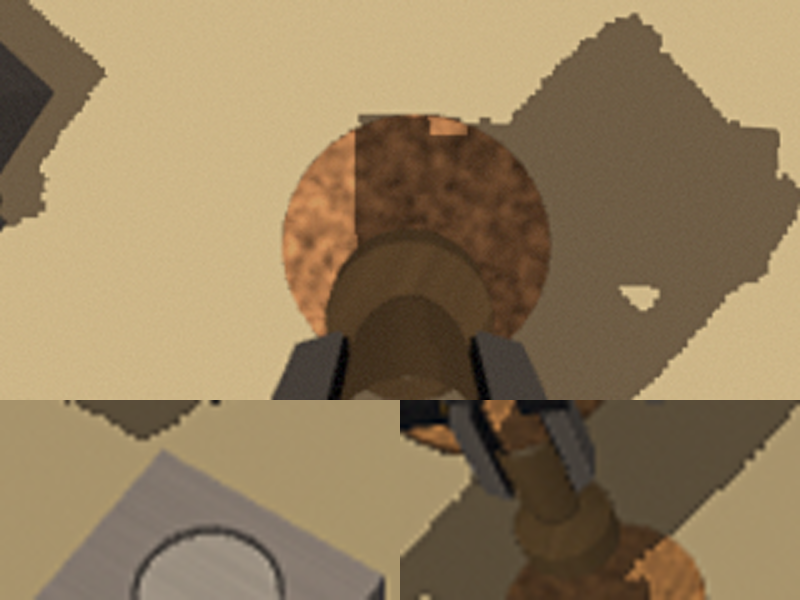

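The plate is back up. The coaster rim shows at left 282, right 551 and top 114 (crop pixels), slightly right of the foot. I'll fit the circle.

```bash
python3 - <<'E'
from h import *
from scipy.optimize import least_squares
f=lambda p:(p[0]/2.5+160,p[1]/2.5+90)
P=np.array([atz('w5',f(p),.005,True)[:2] for p in [(282,240),(551,243),(415,114),(518,332),(325,335)]])
for r0 in (0,1):
    r=least_squares(lambda q:np.hypot(*(P-q[:2]).T)-(q[2] if r0 else .055),[.48,-.38,.055]);print(r.x,r.fun)
print(atz('w5',f((327,315)),.09,True),atz('w5',f((491,315)),.09,True),atz('w5',f((408,232)),.08,True))
E
```

```text
[ 0.48020481 -0.38127227  0.055     ] [ 3.42457127e-04 -7.50369003e-04 -9.65663848e-04  3.31512313e-05
 -1.44457677e-03]
[ 0.48013728 -0.38127506  0.0544399 ] [ 0.00090963 -0.00018996 -0.00033799  0.00054747 -0.00092916]
[ 0.47847643 -0.35361587  0.09      ] [ 0.47859508 -0.40263175  0.09      ] [ 0.50176728 -0.37776493  0.08      ]
```

Call:
jog_arm([
  [0.0015,0.0025,0.02,0,0,0,-1],
  [0,0,0.025,0,0,0,-1],
  [0,0,0.02,0,0,0,-1],
  [0,0,0.006,0,0,0,-1],
  [0,0,0,0,0,0,-1],
])

```text
time_s: 12.05
ee_pos: [0.4819, -0.3819, 0.0658]
eef_rot: [3.141, -0.0, 0.0]
force: [0.1, -0.4, -1.5]
grip_width: 0.0296
grip_force: 45.0
```

Call:
jog_arm([
  [0,0,0.001,0,0,0,-1],
  [0,0,0.001,0,0,0,-1],
  [0,0,0,0,0,0,-1],
], squeeze=20)

```text
time_s: 12.35
ee_pos: [0.4818, -0.382, 0.0638]
eef_rot: [3.141, -0.001, -0.0]
force: [-0.1, -0.3, -1.4]
grip_width: 0.0295
grip_force: 20.0
```

Call:
jog_arm([
  [0,0,0.001,0,0,0,-1],
  [0,0,0.001,0,0,0,-1],
  [0,0,0,0,0,0,-1],
])

```text
time_s: 12.65
ee_pos: [0.4816, -0.3819, 0.0613]
eef_rot: [3.141, -0.0, -0.0]
force: [-0.8, 0.6, 2.5]
grip_width: 0.0296
grip_force: 20.0
```

Call:
jog_arm([
  [0,0,0.0005,0,0,0,-1],
  [0,0,0,0,0,0,-1],
])

```text
time_s: 12.85
ee_pos: [0.4817, -0.382, 0.0613]
eef_rot: [3.141, -0.001, -0.0]
force: [-2.2, 0.4, 8.2]
grip_width: 0.0298
grip_force: 20.0
```

Call:
jog_arm([
  [0,0,-0.0005,0,0,0,-1],
  [0,0,0,0,0,0,-1],
  [0,0,0,0,0,0,-0.2],
  [0,0,0,0,0,0,0],
  [0,0,0,0,0,0,0.3],
], squeeze=5)

```text
time_s: 13.35
ee_pos: [0.4815, -0.3817, 0.0607]
eef_rot: [-3.141, 0.0, -0.0]
force: [-0.1, -0.8, 0.6]
grip_width: 0.0501
grip_force: 0.0
```

Call:
jog_arm([
  [0,0,0,0,0,0,0.7],
  [0,0,0,0,0,0,0.7],
  [0,0,0,0,0,0,0.7],
  [0,0,0,0,0,0,0.7],
  [0,0,0,0,0,0,0.7],
])

```text
time_s: 13.85
ee_pos: [0.4815, -0.3818, 0.0609]
eef_rot: [-3.142, 0.0, -0.0]
force: [0.0, -0.5, -0.2]
grip_width: 0.0801
grip_force: 0.0
```

Released. I'll retreat straight up, then to the side for a clear view.

Call:
jog_arm([
  [0,0,-0.015,0,0,0,0.7],
  [0,0,-0.03,0,0,0,0.7],
  [0,0,-0.04,0,0,0,0.7],
  [0,0,-0.04,0,0,0,0.7],
  [0,0,-0.03,0,0,0,0.7],
])

```text
time_s: 14.35
ee_pos: [0.4817, -0.3819, 0.2201]
eef_rot: [3.139, -0.002, -0.0]
force: [0.4, 0.2, 0.1]
grip_width: 0.08
grip_force: 0.0
```

Call:
jog_arm([
  [-0.045,0,0,0,0,0,0.7],
  [-0.045,0,0,0,0,0,0.7],
  [-0.03,0,0,0,0,0,0.7],
  [0,0,0,0,0,0,0.7],
  [0,0,0,0,0,0,0.7],
])

```text
time_s: 14.85
ee_pos: [0.3616, -0.382, 0.2173]
eef_rot: [3.14, -0.001, -0.001]
force: [0.1, -0.1, -0.2]
grip_width: 0.0798
grip_force: 0.0
```

```bash
python3 - <<'E'
from h import *
w=snap('wrist','w6');s=snap('scene','s6');o=ctrl.get_obs();print(o['time_s'],o['ee_pos'],o['force'])
c=lambda im,x,y,w,h,k:cv2.resize(im[y:y+h,x:x+w],None,fx=k,fy=k,interpolation=cv2.INTER_CUBIC)
cv2.imwrite('pics/c6.png',np.vstack([c(s,150,190,260,100,3),c(w,190,50,260,100,3)])[:,:,::-1])
E
```

```text
14.95 [ 0.36228897 -0.381794    0.21648372] [ 0.22190414 -0.02552804 -0.20040037]
```

View pics/c6.png

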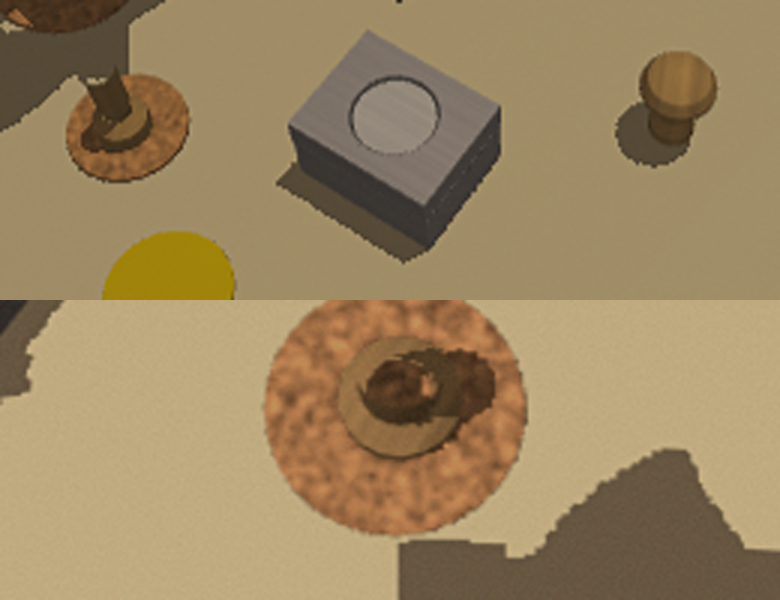

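The tamper stands upright near the middle of the coaster: foot at (400,397), coaster centre at about (395,405). The plate is back up and the mushroom hasn't moved.

```bash
python3 -c "
from station import ctrl
print(ctrl.hand_in())"
```

```text
the job is handed in; nothing more can be done
None
```

The job is handed in: I pressed the plate level to its stop and held it for about a second. It sprang back, and the tamper now stands upright within about 3 mm of the coaster's centre; the mushroom was not touched.

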